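# Index the oar-grip blank to the scanner

## Task

On the bench a sled runs on a rail, carrying a dark turned wooden blank that has a square pad on one side. Turn the blank so that its pad faces the side of the rail where the grey scanner block stands, and slide the sled along the rail to the next stop, the one in front of the scanner, until it clicks in with the pad looking straight at the scanner's window. Leave the blank standing in its ring on the sled, and do not shift or knock over the bottle, the cork block and the chisel beside the rail.

Things in the scene. Friction and masses are not known exactly. Their poses are not given: they have to be found in the camera images.
- rail: Fixed rail: plywood base 140 x 640 x 16 mm, two aluminium bars on it (top 30 mm up), an end stop at each end. Origin: centre of its underside. y runs along the rail (to the robot's left at yaw 0), x across it, away from the robot. Three detent stops (pairs of steel ridges) at y = -140, 0, +140 mm: they catch the sled's spring plunger within about 6 mm and need about 12 N to leave.
- sled (a joint): Position of the sled along the rail's y axis in m: 0 at the middle stop (where it starts), +0.14 at the left stop, -0.14 at the right stop; it can run past these to +-0.19. Friction is about 1.5 N.
- sled_seat (a point): Centre of the sled, on top of its plywood deck (130 mm across the rail x 210 mm along it, top 49 mm above the bench), in the middle of a metal locating ring (inner diameter 55 mm, outer 68 mm, 10 mm high) that holds the blank's foot. Axes as the rail's.
- sled_handle_left (a point): Centre of the top of the pale wooden handle block at the sled's +y end: 40 mm across the rail x 28 mm along it x 60 mm high, top 109 mm above the bench, 88 mm from the sled's centre.
- sled_handle_right (a point): The same for the like handle block at the sled's -y end.
- blank: Loose turned blank of dark wood, 0.2 kg, 135 mm tall, standing in the sled's ring with 2.5 mm play: diameter 50 mm up to 84 mm, a round grip of 42 mm diameter above 90 mm. A square pad 34 mm wide stands proud on one side from 16 to 82 mm up, its flat face 39 mm from the axis. Origin: centre of the foot; z up; x points from the axis out through the pad.
- blank_pad (a point): Centre of the pad's flat face on the blank, 39 mm from the axis and 49 mm above the foot; x points out of the pad.
- blank_top (a point): Centre of the blank's top face, 135 mm above the foot.
- scanner: Fixed scanner: plain grey upright block 70 mm deep x 100 mm wide x 125 mm high with a dark window in the side that faces the rail. It stands beyond the rail (rail x = 115 mm) exactly abreast of either the left or the right stop. Origin: centre of its underside; axes as the rail's, the window looks along its -x.
- scanner_window (a point): Centre of the scanner's window, on its front face, 35 mm ahead of the block's centre and 99 mm above the bench; axes as the rail's, the window looks along -x.
- sander: Fixed small spindle sander abreast of the other end stop: grey base 90 x 110 x 50 mm (centre 10 mm behind the origin) with an upright cork-coloured drum of 44 mm diameter, 136 mm high over all. Origin on the bench. Not used.
- glue: Bystander: white bottle, diameter 52 mm, 150 mm tall, beyond the rail between scanner and sander. Origin: centre of its underside.
- cork_block: Bystander: cork sanding block 65 x 115 x 30 mm on the robot's side of the rail. Origin: centre of its underside.
- chisel: Bystander: chisel 200 mm long with a wooden handle lying on the robot's side of the rail. Origin: about its middle.
Not all that is in view belongs to the job. What is shaped like the blank but orange or red is not meant.

How it is judged:
By the outcome, as a careful person would: the job done as asked, in the order asked, and still so for the second after the job is handed in, with the robot touching nothing.
It also fails if it takes over 48 s, if anything falls off the work surface, if the arm or the gripper's body presses on something with over 40 N, if the wrist force passes 120 N, or if a joint passes its speed limit or range.

## Robot

A 6-joint arm with a two-finger parallel gripper is mounted at the origin on the work surface. World frame = base frame: x ahead of the robot, y to its left, z up, the work surface at z = 0. Lengths are in m, angles in rad, forces in N, time in s.
With the tool pointing down it reaches from about 0.35 to 0.775 m from the base axis. Payload 7.3 kg.
Tool frame: the origin (TCP) lies midway between the tips of the shut fingers; the grasp point (between the pads) lies 19 mm behind it (tcp_to_grasp is the distance from the TCP to the grasp point, in m); z points along the fingers, y is the line along which they close (so a half turn about z gives the same grasp; the last joint's range is limited). The gripper opens to 92 mm and grips with 3 to 60 N. Pads are 19 mm wide; open, the fingers measure 130 mm over their backs; the gripper's body (75 mm by 190 mm) begins 47 mm behind the grasp point.
Start: joints at [-1.252, 0.342, 1.524, -0, 1.275, -0.146], TCP at [0.235, -0.469, 0.227] pointing down, gripper open.
Joint ranges: [-2.53, 2.53], [-0.77, 2.02], [0.04, 2.7], [-1, 4.14], [0.28, 2.66], [-3.11, 3.11]. Speed limits (rad/s): [2.57, 2.57, 3.14, 3.14, 3.14, 3.14].

## Interface

Orientations are given as [roll, pitch, yaw] about the fixed x, y, z axes, in that order (R = Rz(yaw) Ry(pitch) Rx(roll)).
In Python, from cell import observe, read_camera, calibration, hand_in, tcp_to_grasp gives the robot as it stands.
- The arm moves only by the tool send_rows, never from a script. Its argument "targets" is a list of rows, each a list of 5 numbers: the opening, from 0 (shut) to 1 (fully open), then the shift along the world's x, y, z in m, then the turn about the world's z in rad. A call has 1 to 5 rows; each row shifts and turns the commanded pose from where the row before left it; what a row does not reach is not made up. A row lasts 1/10 s, in which the tool goes at most 50 mm and 8.59 degrees, less where a joint would pass 70% of its speed; a pose out of reach is approached as far as the arm can. A call is refused whole if a number of a shift passes 0.05 or a number of a turn 0.15, either way. A call with a gripper value outside its range is refused whole. The fingers move at their own pace and stop on an object; "grip_force" is the grip in N (left out, the last holds). Time passes only in rows, so rows that do not move let the fingers close. It gives the time, the measured TCP pose, the force, the opening and the grip force at its end, in the units of the state.
- observe(): the state, without advancing time (a new reading comes with each control period).
- read_camera(name): name is "scene" or "side" or "wrist"; returns (picture, depth): 400x640x3 uint8, red, green, blue; 400x640 float32, m along the optical axis (not along the pixel's ray), 0 where there is no reading.
- calibration(name): a dict with "intrinsics" (3x3 intrinsics, pixels), "k1" (the pictures are not rectified: a ray, as slopes to the right and down, at radius r is drawn at 1 + k1 r^2 times it, then the intrinsics apply), "world_to_cam" (4x4, takes a point from world to camera coordinates); the wrist camera has in their place "hand_eye" (4x4, takes a point from camera to tool coordinates, whose origin is the TCP and whose axes are the flange's). Camera axes: x right, y up, looking along -z (the intrinsics and any distortion apply to the point x, -y, -z); pixel columns grow to the right and rows downward; lengths in m; the calibration is good to about 2 mm. A picture is of the moment at which its call begins: read the wrist's pose just before it. calibration takes no time and is no camera call.
- hand_in(): hands the job in; it is judged then, once.
The state is a dict: "time": time; "qpos": joint angles; "qvel": joint speeds; "joint_efforts": joint torques, N m; "tool_pos": TCP position; "tool_rot": TCP orientation; "contact_force": force on the tool from outside, world axes, zero at the start; "torque": the same for the moment, N m; "opening": finger opening in m; "grip_force": force on a finger pad.
Only numpy, scipy, OpenCV 4.12 (cv2) and the standard library are available. Lean on these libraries where they do the work, as an engineer would, in place of code of your own. Each camera call takes 0.05 s, during which the arm holds its last target. There are 200 camera calls.

## Working session

There is one attempt and no reset: what is moved stays moved. The work goes in short steps, Python scripts to look and compute and a tool call to move; the robot and the scene stay as the last step left them, time stands still between calls to the robot, and variables do not carry over. Pictures are saved under pics/ and viewed, at most 10 in all, crops included, and the job is handed in when it is done.

Besides the shell and the picture viewer there is one more tool, called after ">>>" by a JSON object that holds its "name" and its "arguments", one argument or row to a line. send_rows: Moves the arm, as the interface text tells. Its arguments: {"type":"object","properties":{"targets":{"type":"array","items":{"type":"array","items":{"type":"number"}}},"grip_force":{"type":"number"}},"required":["targets"]}

```bash
mkdir -p pics; ls
cat > h.py <<'E'
import numpy as np, cv2
from cell import *
def pt(name,u,v,d,cal=None,tcp=None):
    c=calibration(name);K=np.array(c["intrinsics"]);k=c["k1"]
    x=(u-K[0,2])/K[0,0];y=(v-K[1,2])/K[1,1];X,Y=x,y
    for _ in range(20):
        s=1+k*(X*X+Y*Y);X,Y=x/s,y/s
    p=np.stack([X*d,-Y*d,-d+0*X,1+0*X],-1)
    T=np.linalg.inv(np.array(c["world_to_cam"]))
    return (p@T.T)[...,:3]
def cloud(name):
    im,d=read_camera(name)
    v,u=np.mgrid[0:400,0:640]
    return im,d,pt(name,u.astype(float),v.astype(float),d)
E
python3 - <<'E'
from h import *
for n in("scene","side"):
    im,d,P=cloud(n)
    cv2.imwrite(f"pics/{n}.png",im[...,::-1]); np.savez(f"{n}.npz",im=im,d=d,P=P)
    print(n,np.linalg.inv(np.array(calibration(n)["world_to_cam"])).round(2),calibration(n)["k1"])
print(observe(), tcp_to_grasp)
E
```

```text
pics
scene [[-0.66 -0.41  0.63  1.21]
 [ 0.75 -0.36  0.56  0.65]
 [-0.01  0.84  0.54  0.72]
 [ 0.    0.    0.    1.  ]] -0.08779729258758177
side [[-0.77  0.36 -0.52 -0.02]
 [-0.64 -0.46  0.62  0.67]
 [-0.01  0.81  0.58  0.74]
 [ 0.    0.    0.    1.  ]] 0.03173830131198146
{'time': 0.1, 'qpos': array([-1.25200049e+00,  3.42597892e-01,  1.52489140e+00, -1.84912202e-05,
        1.27540567e+00, -1.46005012e-01]), 'qvel': array([ 0.001089  , -0.00136442, -0.00114859, -0.00050204, -0.00122975,
        0.00012847]), 'joint_efforts': array([ 1.84120116e-03, -4.32003701e+01, -2.44693333e+01,  7.19124824e-02,
        5.24965615e-02, -1.94714755e-05]), 'tool_pos': array([ 0.23522942, -0.46895896,  0.22615359]), 'tool_rot': array([-3.14030163e+00, -1.71972872e-04,  4.64806133e-01]), 'contact_force': array([ 0.27625863,  0.66652421, -1.08141387]), 'torque': array([-0.04338018, -0.00804787,  0.00852122]), 'grip_force': 0.0, 'opening': 0.0915798507645708} 0.0188
```

View pics/scene.png

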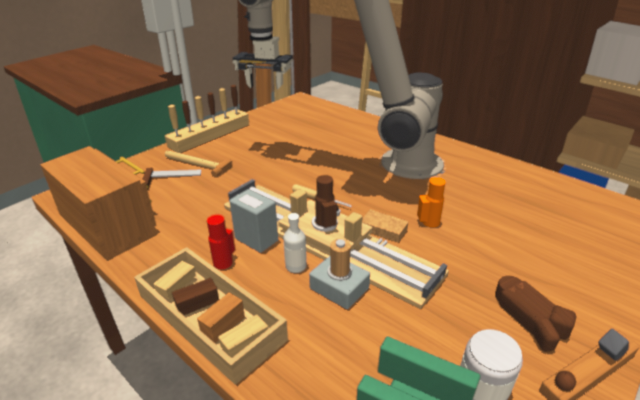

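View pics/side.png

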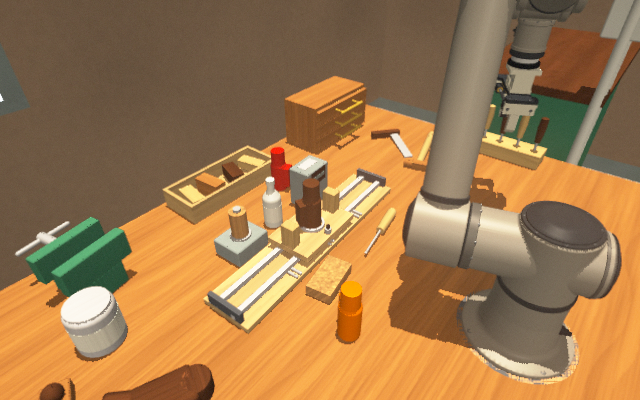

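The scanner (scene, 255,220) stands at the rail's −y end and the sander (340,280) at the +y end. The blank is at about (326,200), with handles at (299,203) and (353,228). In the side view the blank is at (310,205) and its pad faces left, at about (300,213). Next I'll measure these.

Run:
```python
from h import *
for n,(a,b,c,e) in {"scene":(225,165,375,260),"side":(265,150,350,260)}.items():
    z=np.load(n+".npz");im,P=z["im"],z["P"]
    cv2.imwrite(f"pics/{n}_c.png",cv2.resize(im[b:e,a:c,::-1],None,fx=5,fy=5,interpolation=cv2.INTER_CUBIC))
    roi=np.zeros(im.shape[:2],bool);roi[b:e,a:c]=1
    hsv=cv2.cvtColor(im,cv2.COLOR_RGB2HSV)
    for lo,hi,nm in((.104,.115,"handletop"),(.178,.19,"blanktop"),(.12,.132,"scannertop/pad")):
        m=roi&(P[...,2]>lo)&(P[...,2]<hi)
        k,l,st,ce=cv2.connectedComponentsWithStats(m.astype(np.uint8))
        for i in range(1,k):
            if st[i,4]>12:
                q=P[l==i];print(n,nm,st[i,4],ce[i].round(),q.mean(0).round(4),q.min(0).round(3),q.max(0).round(3),im[l==i].mean(0).round())
    # dark blank body points
    m=roi&(hsv[...,2]<120)&(hsv[...,1]>90)&(P[...,2]>.07)&(P[...,2]<.128)
    q=P[m];print(n,"body",len(q),q.min(0).round(3),q.max(0).round(3))
```

```text
scene handletop 92 [298. 194.] [ 0.5239 -0.0362  0.1073] [ 0.502 -0.052  0.104] [ 0.543 -0.022  0.11 ] [218. 182. 110.]
scene handletop 173 [253. 212.] [ 0.6574 -0.0597  0.1095] [ 0.603 -0.13   0.104] [ 0.677 -0.031  0.115] [95. 98. 93.]
scene handletop 80 [326. 211.] [0.5379 0.0726 0.1093] [0.519 0.037 0.104] [0.55  0.091 0.115] [70. 47. 34.]
scene handletop 119 [353. 218.] [0.5153 0.1393 0.1073] [0.493 0.124 0.104] [0.534 0.152 0.11 ] [219. 182. 111.]
scene handletop 82 [294. 233.] [0.6521 0.0742 0.1089] [0.631 0.051 0.104] [0.663 0.088 0.115] [204. 198. 184.]
scene handletop 69 [339. 256.] [0.6477 0.2065 0.1096] [0.627 0.184 0.104] [0.656 0.219 0.115] [124.  92.  58.]
scene blanktop 145 [324. 180.] [0.5198 0.0517 0.1821] [0.496 0.03  0.178] [0.54  0.071 0.185] [115.  71.  43.]
scene scannertop/pad 599 [252. 202.] [ 0.642  -0.0794  0.1235] [ 0.603 -0.133  0.12 ] [ 0.676 -0.033  0.127] [188. 191. 183.]
scene scannertop/pad 143 [327. 204.] [0.5335 0.0724 0.1274] [0.502 0.039 0.12 ] [0.55  0.092 0.132] [91. 58. 39.]
scene scannertop/pad 36 [293. 226.] [0.6509 0.0725 0.1256] [0.642 0.0
[... 970 characters left out ...]
488 0.122 0.104] [0.528 0.152 0.112] [237. 206. 121.]
side blanktop 153 [311. 184.] [0.5112 0.051  0.1829] [0.493 0.029 0.178] [0.534 0.069 0.188] [133.  80.  47.]
side scannertop/pad 45 [277. 155.] [ 0.7416 -0.0674  0.1255] [ 0.732 -0.091  0.121] [ 0.761 -0.056  0.132] [158.  39.  25.]
side scannertop/pad 455 [308. 166.] [ 0.6319 -0.0809  0.1243] [ 0.597 -0.135  0.12 ] [ 0.672 -0.031  0.128] [210. 207. 189.]
side scannertop/pad 23 [270. 188.] [0.6364 0.0711 0.1261] [0.631 0.059 0.121] [0.644 0.077 0.131] [175. 161. 140.]
side scannertop/pad 138 [305. 205.] [0.5137 0.0718 0.1276] [0.488 0.04  0.12 ] [0.543 0.091 0.132] [114.  70.  42.]
side body 546 [ 0.457 -0.118  0.07 ] [0.668 0.091 0.128]
```

Run:
```python
import cv2,numpy as np
a=cv2.imread("pics/scene_c.png");b=cv2.imread("pics/side_c.png")
h=max(a.shape[0],b.shape[0]);f=lambda x:cv2.copyMakeBorder(x,0,h-x.shape[0],0,0,0)
c=np.hstack([f(a),f(b)]);print(c.shape);cv2.imwrite("pics/both.png",cv2.resize(c,(800,int(800*c.shape[0]/c.shape[1]))))
```

```text
(550, 1175, 3)
```

View pics/both.png

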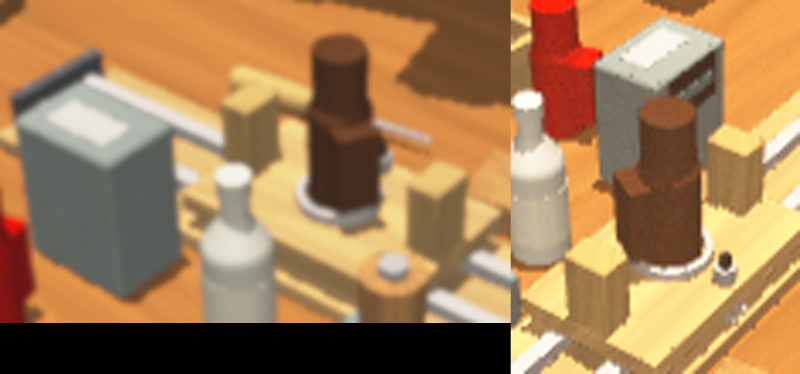

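Run:
```python
from h import *
c0=np.array([.5155,.0513])
for n,off in(("scene",(.004,.0)),("side",(-.004,0))):
    z=np.load(n+".npz");P=z["P"];q=P.reshape(-1,3)
    q=q[(q[:,2]>.075)&(q[:,2]<.126)]
    d=q[:,:2]-c0-off; r=np.hypot(*d.T)
    m=(r<.055);d,r=d[m],r[m];a=np.degrees(np.arctan2(d[:,1],d[:,0]))
    for b in range(-180,180,10):
        s=(a>=b)&(a<b+10)
        if s.sum(): print(n,b+5,s.sum(),np.median(r[s]).round(4))
    # best pad normal: plane fit on points whose r>.034
    s=r>.036; s&=np.hypot(d[:,0]+.004*0,d[:,1])<.047
    print(n,"pad pts mean angle",s.sum(),np.degrees(np.arctan2(d[s,1].mean(),d[s,0].mean())))
```

```text
scene -35 15 0.0235
scene -25 14 0.0226
scene -15 15 0.0223
scene -5 15 0.0219
scene 5 25 0.0228
scene 15 16 0.0219
scene 25 19 0.0233
scene 35 30 0.0327
scene 45 48 0.0386
scene 55 37 0.0364
scene 65 48 0.0362
scene 75 37 0.0369
scene 85 49 0.0389
scene 95 2 0.0383
scene 125 1 0.0249
scene pad pts mean angle 172 65.61381512956041
side -175 15 0.0221
side -165 15 0.0227
side -155 11 0.0237
side -145 4 0.0233
side 35 4 0.041
side 45 18 0.039
side 55 14 0.0372
side 65 15 0.037
side 75 14 0.0376
side 85 59 0.035
side 95 55 0.0255
side 105 27 0.0209
side 115 16 0.02
side 125 22 0.02
side 135 23 0.0202
side 145 17 0.0202
side 155 21 0.0207
side 165 23 0.0203
side 175 20 0.0214
side pad pts mean angle 87 64.6127462089773
```

The pad faces about 66° in the world frame and the rail is yawed about +3°, so the blank needs a turn of about −63°. The blank's axis is at (0.5155, 0.051), and the right stop is the one by the scanner. I'll approach from above.

>>> {"name": "send_rows", "arguments": {
  "targets": [
    [1,0.023,0.04,0.002,0.09],
    [1,0.023,0.04,0.002,0.09],
    [1,0.023,0.04,0.002,0.09],
    [1,0.023,0.04,0.002,0.09],
    [1,0.023,0.04,0.002,0.09]
  ]
}}

```text
time: 0.6
tool_pos: [0.3508, -0.2675, 0.2366]
tool_rot: [-3.141, -0.0, 0.918]
contact_force: [0.1, -0.0, -0.1]
opening: 0.0919
grip_force: 0.0
```

>>> {"name": "send_rows", "arguments": {
  "targets": [
    [1,0.023,0.04,0.002,0.09],
    [1,0.023,0.04,0.002,0.09],
    [1,0.023,0.04,0.002,0.09],
    [1,0.023,0.04,0.002,0.09],
    [1,0.023,0.04,0.002,0.09]
  ]
}}

```text
time: 1.1
tool_pos: [0.4658, -0.0674, 0.2467]
tool_rot: [-3.141, 0.0, 1.369]
contact_force: [1.2, -1.2, 0.7]
opening: 0.0921
grip_force: 0.0
```

>>> {"name": "send_rows", "arguments": {
  "targets": [
    [1,0.02,0.04,0,0.09],
    [1,0.015,0.04,0,0.09],
    [1,0.015,0.04,0,0.055],
    [1,0,0,0,0],
    [1,0,0,0,0]
  ]
}}

```text
time: 1.6
tool_pos: [0.5151, 0.0514, 0.2462]
tool_rot: [-3.14, 0.0, 1.602]
contact_force: [0.5, -0.2, 0.4]
opening: 0.0919
grip_force: 0.0
```

>>> {"name": "send_rows", "arguments": {
  "targets": [
    [1,0,0,-0.035,0],
    [1,0,0,-0.035,0],
    [1,0,0,-0.025,0],
    [1,0,0,-0.01,0],
    [1,0,0,0,0]
  ]
}}

```text
time: 2.1
tool_pos: [0.5145, 0.0496, 0.1408]
tool_rot: [-3.139, -0.0, 1.598]
contact_force: [0.5, -0.0, 0.3]
opening: 0.0918
grip_force: 0.0
```

>>> {"name": "send_rows", "arguments": {
  "targets": [
    [0.4,0,0,0,0],
    [0.4,0,0,0,0],
    [0.4,0,0,0,0],
    [0.3,0,0,0,0],
    [0.3,0,0,0,0]
  ],
  "grip_force": 15
}}

```text
time: 2.6
tool_pos: [0.5155, 0.0508, 0.1422]
tool_rot: [3.141, 0.0, 1.6]
contact_force: [0.6, -0.0, 0.3]
opening: 0.0565
grip_force: 0.0
```

>>> {"name": "send_rows", "arguments": {
  "targets": [
    [0.3,0,0,0,0],
    [0.3,0,0,0,0],
    [0.3,0,0,0,0],
    [0.3,0,0,0,0],
    [0.3,0,0,0,0]
  ],
  "grip_force": 15
}}

```text
time: 3.1
tool_pos: [0.5153, 0.0507, 0.1418]
tool_rot: [-3.142, -0.0, 1.6]
contact_force: [-0.1, 0.9, 1.6]
opening: 0.0417
grip_force: 15.0
```

Gripped at 42 mm, as expected for the blank. Turning −1.10 rad.

>>> {"name": "send_rows", "arguments": {
  "targets": [
    [0.3,0,0,0,-0.1],
    [0.3,0,0,0,-0.1],
    [0.3,0,0,0,-0.1],
    [0.3,0,0,0,-0.1],
    [0.3,0,0,0,-0.1]
  ]
}}

```text
time: 3.6
tool_pos: [0.5157, 0.0506, 0.1418]
tool_rot: [3.141, -0.0, 1.096]
contact_force: [0.1, 0.8, -0.5]
opening: 0.042
grip_force: 15.0
```

>>> {"name": "send_rows", "arguments": {
  "targets": [
    [0.3,0,0,0,-0.12],
    [0.3,0,0,0,-0.12],
    [0.3,0,0,0,-0.12],
    [0.3,0,0,0,-0.12],
    [0.3,0,0,0,-0.12]
  ]
}}

```text
time: 4.1
tool_pos: [0.5157, 0.0505, 0.1418]
tool_rot: [3.141, -0.001, 0.495]
contact_force: [-0.3, -0.6, -0.2]
opening: 0.0422
grip_force: 15.0
```

>>> {"name": "send_rows", "arguments": {
  "targets": [
    [0.3,0,0,0,0],
    [0.3,0,0,0,0],
    [0.3,0,0,0,0]
  ]
}}

```text
time: 4.4
tool_pos: [0.5155, 0.0506, 0.1418]
tool_rot: [3.141, -0.0, 0.502]
contact_force: [0.8, -0.6, 0.9]
opening: 0.0418
grip_force: 15.0
```

```bash
cat > pad.py <<'E'
from h import *
import sys
c0=np.array([float(sys.argv[1]),float(sys.argv[2])])
cl={n:cloud(n) for n in("scene","side")}
cv2.imwrite(f"pics/{sys.argv[3]}.png",np.hstack([cv2.resize(cl["scene"][0][150:280,220:400],None,fx=2.2,fy=2.2),cv2.resize(cl["side"][0][130:260,240:420],None,fx=2.2,fy=2.2)])[...,::-1])
for n,off in(("scene",(.004,.0)),("side",(-.004,0))):
    P=cl[n][2];q=P.reshape(-1,3)
    t=q[(q[:,2]>.178)&(q[:,2]<.188)&(np.hypot(*(q[:,:2]-c0).T)<.04)]
    if len(t):print(n,"top",len(t),t.mean(0).round(4))
    q=q[(q[:,2]>.075)&(q[:,2]<.126)]
    d=q[:,:2]-c0-off; r=np.hypot(*d.T);m=(r<.055);d,r=d[m],r[m];a=np.degrees(np.arctan2(d[:,1],d[:,0]))
    print(n,[(b+5,int(s.sum()),round(float(np.median(r[s]))*1e3,1)) for b in range(-180,180,10) for s in[(a>=b)&(a<b+10)] if s.sum()>3])
    s=(r>.032)&(r<.047)
    if s.sum()>5:
        e=d[s];f=e[abs(np.hypot(*e.T)-.039)<.006];l=cv2.fitLine(f.astype(np.float32),cv2.DIST_HUBER,0,.001,.001).ravel()
        print(n,"pad mean ang",s.sum(),np.degrees(np.arctan2(*e.mean(0)[::-1])).round(1),"normal",np.degrees(np.arctan2(-l[0],l[1])).round(1),"sides",np.degrees(np.arctan2(e[:,1],e[:,0])).min().round(),np.degrees(np.arctan2(e[:,1],e[:,0])).max().round())
    for nm,x in(("R",-.088),("L",.088)):
        h=np.array([c0[0]-.05*x,c0[1]+x]);w=P.reshape(-1,3);w=w[(w[:,2]>.104)&(w[:,2]<.112)&(np.hypot(*(w[:,:2]-h).T)<.03)]
        if len(w):print(n,"handle",nm,len(w),w.mean(0).round(4))
print(observe()["tool_pos"],observe()["tool_rot"])
E
python3 pad.py .5155 .0513 turned
```

```text
scene top 199 [0.5202 0.0536 0.1826]
scene [(-25, 12, 36.7), (-15, 36, 35.9), (-5, 28, 34.9), (5, 39, 34.2), (15, 25, 35.8), (25, 49, 36.5), (35, 35, 30.5), (45, 34, 24.7), (55, 17, 20.6), (65, 32, 21.5), (75, 22, 22.7), (85, 22, 23.0), (95, 22, 23.8), (105, 19, 24.9), (115, 11, 25.6), (125, 5, 25.2)]
scene pad mean ang 191 5.0 normal -176.7 sides -28.0 32.0
scene handle R 94 [ 0.5239 -0.0361  0.1071]
scene handle L 119 [0.515  0.1395 0.1073]
side [(-175, 19, 24.2), (-165, 15, 25.1), (-145, 7, 25.8), (-135, 7, 25.8), (25, 52, 35.2), (35, 33, 26.6), (45, 7, 23.4), (55, 6, 23.1), (65, 13, 22.7), (75, 14, 22.6), (85, 14, 22.7), (95, 23, 22.5), (105, 23, 21.8), (115, 24, 22.9), (125, 23, 22.6), (135, 24, 22.8), (145, 30, 23.4), (155, 21, 22.9), (165, 25, 23.6), (175, 17, 23.8)]
side pad mean ang 44 24.5 normal -96.6 sides 19.0 30.0
side handle R 100 [ 0.5169 -0.0369  0.108 ]
side handle L 134 [0.5069 0.138  0.1082]
[0.51546945 0.05059872 0.14175159] [ 3.14123851e+00 -1.19864475e-04  5.01258299e-01]
```

View pics/turned.png

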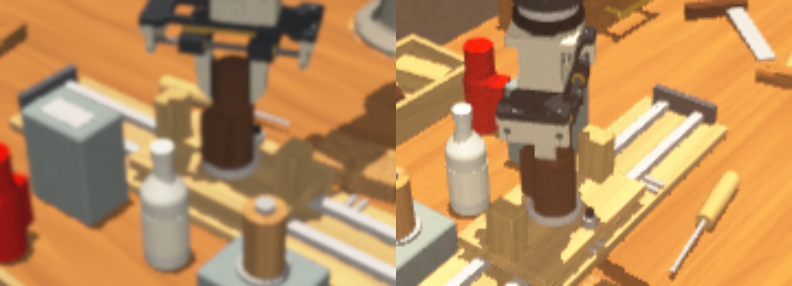

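The blank is still seated in its ring. The pad is at the right of the scene crop (232,120), looking toward the scanner side at about 3°, which matches the rail. I'll release it and go to the right handle.

>>> {"name": "send_rows", "arguments": {
  "targets": [
    [0.6,0,0,0,0],
    [0.8,0,0,0,0],
    [1,0,0,0,0],
    [1,0,0,0,0],
    [1,0,0,0,0]
  ]
}}

```text
time: 5.0
tool_pos: [0.5153, 0.0507, 0.1417]
tool_rot: [3.142, 0.0, 0.5]
contact_force: [0.8, -0.4, -0.1]
opening: 0.0773
grip_force: 0.0
```

>>> {"name": "send_rows", "arguments": {
  "targets": [
    [1,0,0,0.02,0],
    [1,0,0,0.03,0],
    [1,0,0,0.04,0],
    [1,0,0,0.015,0.14],
    [1,0,0,0,0.14]
  ]
}}

```text
time: 5.5
tool_pos: [0.5167, 0.0507, 0.2498]
tool_rot: [3.137, -0.004, 0.785]
contact_force: [0.6, 0.0, 0.1]
opening: 0.0913
grip_force: 0.0
```

>>> {"name": "send_rows", "arguments": {
  "targets": [
    [1,0.001,-0.017,0,0.14],
    [1,0.001,-0.02,0,0.14],
    [1,0.001,-0.02,0,0.14],
    [1,0.001,-0.02,0,0.14],
    [1,0.001,-0.01,0,0.14]
  ]
}}

```text
time: 6.0
tool_pos: [0.5203, -0.0377, 0.2467]
tool_rot: [3.142, 0.0, 1.485]
contact_force: [0.8, 0.1, -0.2]
opening: 0.0915
grip_force: 0.0
```

>>> {"name": "send_rows", "arguments": {
  "targets": [
    [1,0,0,0,0.14],
    [1,0,0,0,0],
    [1,0,0,0,0]
  ]
}}

```text
time: 6.3
tool_pos: [0.5203, -0.0362, 0.2467]
tool_rot: [3.142, -0.0, 1.616]
contact_force: [0.5, 0.2, 0.6]
opening: 0.092
grip_force: 0.0
```

```bash
python3 pad.py .5155 .0513 released | grep -v "^side \["
```

```text
scene top 138 [0.5177 0.0533 0.1823]
scene [(-25, 14, 36.5), (-15, 34, 35.8), (-5, 32, 34.1), (5, 30, 34.3), (15, 32, 34.7), (25, 46, 36.7), (35, 36, 29.8), (45, 35, 24.4), (55, 23, 21.7), (65, 28, 21.6), (75, 22, 22.8), (85, 26, 23.1), (95, 21, 24.2), (105, 13, 24.7), (115, 20, 25.8)]
scene pad mean ang 195 5.6 normal -178.4 sides -28.0 33.0
scene handle R 98 [ 0.5243 -0.036   0.1071]
scene handle L 121 [0.5156 0.1396 0.1073]
side top 157 [0.5091 0.0523 0.183 ]
side pad mean ang 42 24.5 normal -92.3 sides 18.0 30.0
side handle R 104 [ 0.5161 -0.0369  0.108 ]
side handle L 134 [0.5071 0.138  0.1082]
[ 0.52030524 -0.03603015  0.24673673] [ 3.14155069e+00 -5.13095825e-05  1.61750225e+00]
```

>>> {"name": "send_rows", "arguments": {
  "targets": [
    [1,0,0,-0.04,0],
    [1,0,0,-0.045,0],
    [1,0,0,-0.04,0],
    [1,0,0,-0.03,0],
    [1,0,0,-0.014,0]
  ]
}}

```text
time: 6.9
tool_pos: [0.5187, -0.0357, 0.0749]
tool_rot: [-3.137, -0.001, 1.618]
contact_force: [0.4, -0.8, 0.6]
opening: 0.0918
grip_force: 0.0
```

>>> {"name": "send_rows", "arguments": {
  "targets": [
    [0.5,0,0,0,0],
    [0.5,0,0,0,0],
    [0.5,0,0,0,0],
    [0.3,0,0,0,0],
    [0.3,0,0,0,0]
  ],
  "grip_force": 30
}}

```text
time: 7.4
tool_pos: [0.5208, -0.0364, 0.0786]
tool_rot: [3.14, 0.0, 1.62]
contact_force: [-0.1, -0.5, -0.7]
opening: 0.0569
grip_force: 0.0
```

>>> {"name": "send_rows", "arguments": {
  "targets": [
    [0.3,0,0,0,0],
    [0.3,0,0,0,0],
    [0.3,0,0,0,0],
    [0.3,0,0,0,0],
    [0.3,0,0,0,0]
  ],
  "grip_force": 30
}}

```text
time: 7.9
tool_pos: [0.5197, -0.0364, 0.0779]
tool_rot: [-3.14, 0.0, 1.62]
contact_force: [-5.0, -0.2, 5.2]
opening: 0.0399
grip_force: 30.0
```

>>> {"name": "send_rows", "arguments": {
  "targets": [
    [0.3,0,-0.002,0,0],
    [0.3,0,-0.003,0,0],
    [0.3,0,-0.004,0,0],
    [0.3,0.001,-0.005,0,0],
    [0.3,0,-0.006,0,0]
  ]
}}

```text
time: 8.4
tool_pos: [0.5202, -0.0483, 0.0771]
tool_rot: [-3.14, -0.013, 1.619]
contact_force: [1.7, 37.4, 0.6]
opening: 0.0398
grip_force: 30.0
```

```bash
python3 pad.py .5155 .0413 pull | grep -v "\["; python3 -c "
from h import *;s=observe();print(s)"
```

```text
scene pad mean ang 318 37.4 normal -126.9 sides -15.0 118.0
side pad mean ang 110 55.4 normal -101.1 sides 29.0 119.0
{'time': 8.5, 'qpos': array([-0.24728489,  0.50964063,  1.72187724,  0.01332848,  0.91535596,
       -0.30315775]), 'qvel': array([ 0.00533614, -0.00117259,  0.00169938, -0.00918999, -0.00413766,
        0.00781843]), 'joint_efforts': array([-1.75474441e+01, -4.53453684e+01, -2.24156213e+01, -7.48154774e+00,
       -2.04623602e+00, -1.83267868e-02]), 'tool_pos': array([ 0.5202797 , -0.04908222,  0.07704363]), 'tool_rot': array([-3.13965294, -0.01163295,  1.61850611]), 'contact_force': array([-0.07539377, 33.01532024,  2.64733855]), 'torque': array([ 5.24439078, -0.42449425,  0.03393893]), 'grip_force': 29.957312643527985, 'opening': 0.039674293202889725}
```

View pics/pull.png

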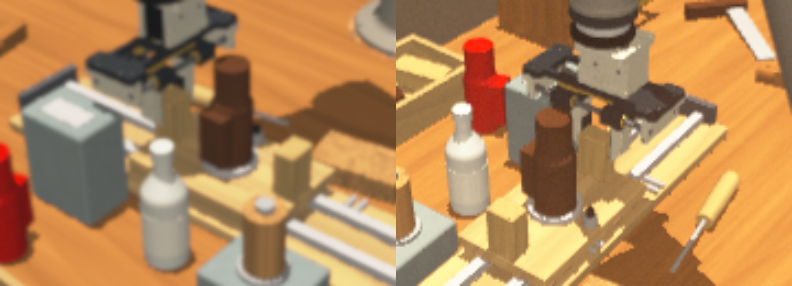

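At 37 N the sled did not move and the gripper slipped 12 mm along the handle. There is a small dark-knobbed pin on the sled's near edge, at about (328,228) in the side view, which may be a lock. I'll release the handle and take a close look.

>>> {"name": "send_rows", "arguments": {
  "targets": [
    [0.6,0,0.008,0,0],
    [1,0,0.006,0,0],
    [1,0,0.006,0,0],
    [1,0,0,0.03,0],
    [1,0,0,0.04,0]
  ]
}}

```text
time: 9.0
tool_pos: [0.5201, -0.0362, 0.1468]
tool_rot: [-3.137, -0.001, 1.619]
contact_force: [1.3, -1.4, -0.7]
opening: 0.0755
grip_force: 0.0
```

>>> {"name": "send_rows", "arguments": {
  "targets": [
    [1,-0.04,0,0.05,0],
    [1,-0.045,0.01,0.03,0],
    [1,-0.045,0.01,0.02,0],
    [1,-0.04,0.01,0,0],
    [1,0,0,0,0]
  ]
}}

```text
time: 9.5
tool_pos: [0.3604, -0.0063, 0.2344]
tool_rot: [-3.141, 0.0, 1.62]
contact_force: [-0.4, -0.3, -0.7]
opening: 0.0912
grip_force: 0.0
```

Run:
```python
from h import *
print(observe()["tool_pos"],{k:np.array(v).round(3).tolist() for k,v in calibration("wrist").items()})
w,wd=read_camera("wrist"); im,d,P=cloud("side"); np.savez("s2.npz",im=im,P=P,w=w,wd=wd)
c=cv2.resize(im[190:265,285:375],None,fx=4.4,fy=4.4,interpolation=cv2.INTER_CUBIC)
a=cv2.resize(w,(528,330))
k=np.hstack([c[:330],np.zeros((330,0,3),np.uint8)]);o=np.hstack([a,k])[:, :800+200]
cv2.imwrite("pics/lock.png",cv2.resize(o,(800,int(o.shape[0]*800/o.shape[1])))[...,::-1])
```

```text
[ 0.36043153 -0.00630851  0.23439483] {'intrinsics': [[310.565, 0.0, 323.644], [0.0, 310.565, 200.551], [0.0, 0.0, 1.0]], 'k1': -0.056, 'hand_eye': [[-0.0, 0.951, 0.309, 0.084], [1.0, 0.0, 0.001, 0.0], [0.001, 0.309, -0.951, -0.159], [0.0, 0.0, 0.0, 1.0]]}
```

View pics/lock.png

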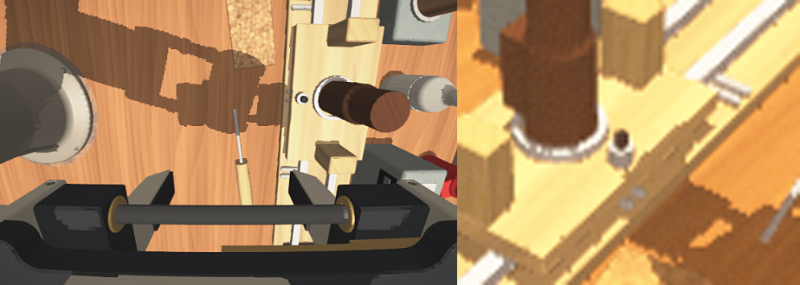

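Run:
```python
from h import *
def rep(n,P,im,tag):
    q=P.reshape(-1,3);c=im.reshape(-1,3)
    for y0 in(-.04,.139):
        m=(q[:,2]>.104)&(q[:,2]<.114)&(abs(q[:,0]-.516)<.035)&(abs(q[:,1]-y0)<.03)&(c[:,0]>190)
        print(tag,n,"handle",m.sum(),np.median(q[m],0).round(4))
    m=(q[:,2]>.055)&(q[:,2]<.085)&(abs(q[:,0]-.468)<.02)&(abs(q[:,1]-.05)<.04)
    p=q[m];print(tag,n,"knob",m.sum(),p.mean(0).round(4) if len(p) else 0,p.min(0).round(3) if len(p) else 0,p.max(0).round(3) if len(p) else 0)
for n in("scene","side"):
    z=np.load(n+".npz");rep(n,z["P"],z["im"],"t0")
    im,d,P=cloud(n);rep(n,P,im,"now")
```

```text
t0 scene handle 78 [ 0.5229 -0.038   0.1075]
t0 scene handle 100 [0.5147 0.1382 0.1077]
t0 scene knob 18 [0.4658 0.052  0.0641] [0.46  0.046 0.057] [0.472 0.057 0.071]
now scene handle 78 [ 0.5234 -0.0378  0.1074]
now scene handle 99 [0.5132 0.1388 0.1077]
now scene knob 34 [0.4682 0.0503 0.0636] [0.458 0.045 0.056] [0.487 0.061 0.074]
t0 side handle 86 [ 0.517  -0.0383  0.1085]
t0 side handle 117 [0.5084 0.1379 0.1087]
t0 side knob 79 [0.4702 0.0489 0.0622] [0.453 0.03  0.055] [0.488 0.07  0.079]
now side handle 88 [ 0.5162 -0.0384  0.1087]
now side handle 119 [0.5076 0.1375 0.1087]
now side knob 90 [0.4723 0.0483 0.0637] [0.453 0.029 0.055] [0.488 0.064 0.084]
```

Run:
```python
import cv2,numpy as np
r=cv2.imread("pics/released.png");p=cv2.imread("pics/pull.png")
for nm,(x0,y0,x1,y1) in {"scene Lhandle":(268,135,315,195),"scene blank":(195,55,260,180),"scene bottle":(140,140,190,270),"side Lhandle":(482,195,535,265),"side blank":(522,110,582,215)}.items():
    t=r[y0:y1,x0:x1];s=cv2.matchTemplate(p,t,cv2.TM_CCOEFF_NORMED)[max(y0-40,0):y0+40,x0-40:x0+40]
    _,m,_,l=cv2.minMaxLoc(s);print(nm,round(m,3),(np.array(l)-(40,min(40,y0)))/2.2)
```

```text
scene Lhandle 0.882 [-0.45454545  0.        ]
scene blank 0.903 [-0.45454545  0.        ]
scene bottle 0.916 [0. 0.]
side Lhandle 0.939 [0.45454545 0.        ]
side blank 0.854 [ 0.         -0.45454545]
```

Run:
```python
import numpy as np,cv2
z=np.load("s2.npz");w,im=z["w"],z["im"]
a=cv2.resize(w[95:185,385:465],None,fx=6,fy=6,interpolation=cv2.INTER_LANCZOS4)
b=cv2.resize(im[210:250,305:350],None,fx=7,fy=13.5,interpolation=cv2.INTER_LANCZOS4)[:540]
b=cv2.resize(im[210:250,305:345],(315,540-225),interpolation=cv2.INTER_LANCZOS4);b=np.vstack([b,np.zeros((225,315,3),np.uint8)])
cv2.imwrite("pics/knob.png",np.hstack([a,b])[...,::-1])
```

```text
(no output)
```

View pics/knob.png

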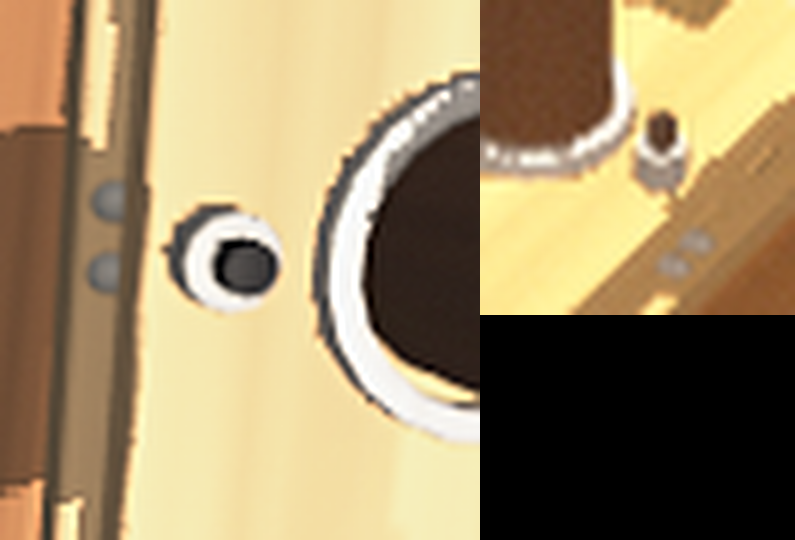

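The knob is just the described plunger over its pair of ridges; there is no separate lock. The pads probably slipped, so I'll re-grip the handle a little lower at 60 N and pull in small, watched steps.

>>> {"name": "send_rows", "arguments": {
  "targets": [
    [1,0.035,-0.01,0.01,0],
    [1,0.045,-0.01,0,0],
    [1,0.045,-0.01,0,0],
    [1,0.035,0,0,0],
    [1,0,0,-0.02,0]
  ]
}}

```text
time: 10.2
tool_pos: [0.5305, -0.0386, 0.224]
tool_rot: [3.136, 0.001, 1.619]
contact_force: [0.2, -0.4, 0.3]
opening: 0.0915
grip_force: 0.0
```

>>> {"name": "send_rows", "arguments": {
  "targets": [
    [1,0,0,-0.04,0],
    [1,0,0,-0.045,0],
    [1,0,0,-0.04,0],
    [0.8,0,0,-0.018,0],
    [0.6,0,0,-0.006,0]
  ],
  "grip_force": 60
}}

```text
time: 10.7
tool_pos: [0.5237, -0.0373, 0.0715]
tool_rot: [-3.136, -0.001, 1.619]
contact_force: [-0.4, -0.2, 0.2]
opening: 0.0802
grip_force: 0.0
```

>>> {"name": "send_rows", "arguments": {
  "targets": [
    [0.2,0,0,0,0],
    [0.2,0,0,0,0],
    [0.2,0,0,0,0],
    [0.2,0,0,0,0],
    [0.2,0,0,0,0]
  ],
  "grip_force": 60
}}

```text
time: 11.2
tool_pos: [0.5199, -0.0374, 0.0754]
tool_rot: [-3.132, -0.0, 1.621]
contact_force: [-25.0, -5.3, 17.1]
opening: 0.0403
grip_force: 12.7
```

>>> {"name": "send_rows", "arguments": {
  "targets": [
    [0.2,0,0,0,0],
    [0.2,0,0,0,0],
    [0.2,0,0,0,0]
  ]
}}

```text
time: 11.5
tool_pos: [0.5197, -0.0374, 0.0754]
tool_rot: [-3.132, -0.0, 1.621]
contact_force: [-17.9, -3.2, 12.1]
opening: 0.0397
grip_force: 60.0
```

>>> {"name": "send_rows", "arguments": {
  "targets": [
    [0.2,-0.004,0,0.003,0],
    [0.2,0,0,0,0]
  ]
}}

```text
time: 11.7
tool_pos: [0.5197, -0.0374, 0.0757]
tool_rot: [-3.14, -0.0, 1.62]
contact_force: [6.3, -2.1, -25.0]
opening: 0.0399
grip_force: 60.0
```

>>> {"name": "send_rows", "arguments": {
  "targets": [
    [0.2,0,-0.002,0,0],
    [0.2,0,-0.002,0,0],
    [0.2,0,-0.002,0,0]
  ]
}}

```text
time: 12.0
tool_pos: [0.5197, -0.0384, 0.0757]
tool_rot: [-3.14, -0.008, 1.619]
contact_force: [8.9, 28.5, -20.6]
opening: 0.0397
grip_force: 60.0
```

>>> {"name": "send_rows", "arguments": {
  "targets": [
    [0.2,0,-0.002,0,0],
    [0.2,0,-0.002,0,0]
  ]
}}

```text
time: 12.2
tool_pos: [0.5197, -0.0391, 0.0757]
tool_rot: [-3.14, -0.013, 1.619]
contact_force: [11.2, 44.3, -18.4]
opening: 0.0395
grip_force: 60.0
```

>>> {"name": "send_rows", "arguments": {
  "targets": [
    [0.2,-0.002,0.005,-0.003,0],
    [0.2,0,0.005,0,0],
    [0.2,0,0.003,0,0],
    [0.2,0,0.002,0,0]
  ]
}}

```text
time: 12.6
tool_pos: [0.5198, -0.0369, 0.0757]
tool_rot: [3.139, 0.008, 1.622]
contact_force: [0.7, -29.3, -6.1]
opening: 0.0396
grip_force: 60.0
```

Run:
```python
from h import *
s=observe();print(s["tool_pos"],s["contact_force"],s["torque"])
for n in("scene","side"):
    im,d,P=cloud(n);q=P.reshape(-1,3);c=im.reshape(-1,3)
    m=(q[:,2]>.104)&(q[:,2]<.114)&(abs(q[:,0]-.511)<.035)&(abs(q[:,1]-.139)<.03)&(c[:,0]>150)
    print(n,m.sum(),q[m].mean(0).round(4))
    cl=(abs(q[:,0]-.467)<.012)&(abs(q[:,1]-.051)<.012)&(q[:,2]>.052)&(q[:,2]<.095)
    p=q[cl];cc=c[cl];o=np.argsort(-p[:,2])[:14]
    print(np.hstack([p[o]*1e3,cc[o]]).round().astype(int).tolist())
```

```text
[ 0.51979119 -0.03690609  0.07571882] [  0.71964084 -29.33005466  -6.10259465] [-4.09000099  0.15275664  0.11606912]
scene 116 [0.5146 0.1398 0.1072]
[[471, 50, 73, 45, 35, 33], [463, 51, 73, 78, 55, 42], [468, 51, 73, 42, 38, 38], [465, 46, 72, 81, 56, 40], [463, 47, 71, 74, 53, 42], [473, 52, 69, 63, 56, 54], [462, 50, 69, 69, 56, 49], [469, 49, 69, 43, 36, 35], [464, 52, 68, 85, 79, 73], [466, 50, 68, 42, 39, 39], [467, 54, 67, 102, 98, 93], [467, 51, 66, 60, 57, 55], [472, 58, 65, 117, 113, 109], [470, 50, 64, 92, 86, 81]]
side 137 [0.5076 0.1385 0.1082]
[[459, 48, 73, 79, 57, 45], [461, 45, 73, 81, 60, 47], [465, 47, 72, 88, 62, 49], [464, 45, 72, 81, 60, 49], [461, 48, 72, 80, 56, 46], [467, 42, 71, 109, 80, 59], [456, 47, 71, 104, 85, 75], [461, 40, 70, 171, 131, 86], [460, 50, 70, 78, 54, 35], [465, 48, 70, 87, 60, 47], [460, 46, 68, 74, 48, 31], [457, 49, 68, 81, 58, 40], [464, 49, 67, 93, 71, 57], [456, 47, 67, 163, 147, 131]]
```

>>> {"name": "send_rows", "arguments": {
  "targets": [
    [0.2,0,-0.005,0,0],
    [0.2,0,-0.005,0,0],
    [0.2,0,-0.004,0,0],
    [0.2,0,-0.003,0,0]
  ]
}}

```text
time: 13.1
tool_pos: [0.5203, -0.0466, 0.0757]
tool_rot: [3.137, -0.002, 1.621]
contact_force: [8.5, 4.0, -5.4]
opening: 0.0396
grip_force: 60.0
```

>>> {"name": "send_rows", "arguments": {
  "targets": [
    [0.2,0,-0.002,0,0],
    [0.2,0,0,0,0]
  ]
}}

```text
time: 13.3
tool_pos: [0.5206, -0.052, 0.0757]
tool_rot: [3.137, 0.002, 1.62]
contact_force: [7.6, -4.8, -6.7]
opening: 0.0398
grip_force: 60.0
```

The force has dropped to about zero, so the sled seems to be moving. I'll verify.

```bash
cat > hd.py <<'E'
from h import *
s=observe();print(s["tool_pos"],s["contact_force"],s["time"])
for n in("scene","side"):
    im,d,P=cloud(n);q=P.reshape(-1,3);c=im.reshape(-1,3)
    m=(q[:,2]>.104)&(q[:,2]<.112)&(abs(q[:,0]-.513)<.025)&(c[:,0]>150)&(c[:,2]>60)&(q[:,1]>-.03)&(q[:,1]<.16)
    print(n,"Lh",m.sum(),q[m].mean(0).round(4))
    t=q[(q[:,2]>.178)&(q[:,2]<.188)&(abs(q[:,0]-.515)<.03)&(abs(q[:,1]+.02)<.1)&(c[:,0]>70)&(c[:,2]<80)]
    print("top",len(t),t.mean(0).round(4))
E
python3 hd.py
```

```text
[ 0.52058046 -0.05195045  0.07571262] [ 7.62340013 -4.81442096 -6.67982841] 13.3
scene Lh 115 [0.5153 0.125  0.1071]
top 125 [0.5185 0.0276 0.1821]
side Lh 134 [0.508  0.1239 0.1082]
top 168 [0.5098 0.0306 0.1829]
```

```bash
python3 pad.py .516 .0365 moved | grep -v "^side \["
```

```text
scene top 141 [0.5186 0.0395 0.1823]
scene [(-25, 17, 37.4), (-15, 31, 36.2), (-5, 32, 34.7), (5, 33, 34.4), (15, 32, 35.8), (25, 41, 37.2), (35, 47, 30.8), (45, 17, 24.8), (55, 31, 22.7), (65, 31, 23.6), (75, 20, 23.1), (85, 28, 24.6), (95, 16, 24.7), (105, 22, 25.7), (115, 11, 27.0), (125, 10, 26.6)]
scene pad mean ang 200 6.2 normal -178.3 sides -28.0 35.0
scene handle R 69 [ 0.5189 -0.0445  0.1072]
scene handle L 116 [0.5158 0.1252 0.107 ]
side top 147 [0.5098 0.0383 0.183 ]
side pad mean ang 44 25.4 normal -86.2 sides 22.0 32.0
side handle R 86 [ 0.5222 -0.0479  0.1084]
side handle L 137 [0.508  0.1239 0.108 ]
[ 0.5205738  -0.05211148  0.07569875] [3.13674597e+00 1.74122862e-03 1.61996579e+00]
```

View pics/moved.png

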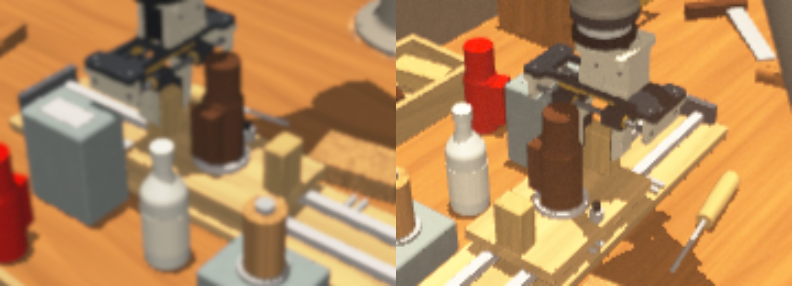

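The sled has moved about 14 mm, and the blank is upright with its pad unchanged (left of the blank in the side crop at 540,155). About 125 mm remain.

>>> {"name": "send_rows", "arguments": {
  "targets": [
    [0.2,0.001,-0.008,0,0],
    [0.2,0.001,-0.014,0,0],
    [0.2,0.001,-0.018,0,0],
    [0.2,0.001,-0.02,0,0],
    [0.2,0.001,-0.018,0,0]
  ]
}}

```text
time: 14.0
tool_pos: [0.5247, -0.1296, 0.0757]
tool_rot: [3.138, -0.0, 1.62]
contact_force: [5.2, 2.7, -3.3]
opening: 0.0397
grip_force: 60.0
```

>>> {"name": "send_rows", "arguments": {
  "targets": [
    [0.2,0.001,-0.014,0,0],
    [0.2,0,-0.009,0,0],
    [0.2,0,-0.004,0,0],
    [0.2,0,0,0,0]
  ]
}}

```text
time: 14.4
tool_pos: [0.5262, -0.1574, 0.0757]
tool_rot: [3.137, 0.002, 1.619]
contact_force: [7.8, -1.7, -2.9]
opening: 0.0395
grip_force: 60.0
```

>>> {"name": "send_rows", "arguments": {
  "targets": [
    [0.2,0.001,-0.005,0,0],
    [0.2,0,-0.006,0,0],
    [0.2,0,-0.005,0,0],
    [0.2,0,-0.003,0,0],
    [0.2,0,0,0,0]
  ]
}}

```text
time: 14.9
tool_pos: [0.5272, -0.1757, 0.0757]
tool_rot: [3.138, 0.002, 1.621]
contact_force: [8.6, -5.9, -3.8]
opening: 0.04
grip_force: 60.0
```

```bash
python3 pad.py .5225 -.0885 arrive | grep -v "^side \["
```

```text
scene top 122 [ 0.5246 -0.0836  0.182 ]
scene [(-25, 4, 36.4), (-15, 24, 36.3), (-5, 24, 35.1), (5, 27, 34.6), (15, 24, 36.0), (25, 38, 37.8), (35, 44, 32.9), (45, 30, 27.7), (55, 26, 24.7), (65, 26, 23.0), (75, 23, 24.8), (85, 30, 26.1), (95, 18, 26.5), (105, 18, 27.0), (115, 13, 27.1), (125, 9, 27.7)]
scene pad mean ang 167 11.0 normal -177.8 sides -23.0 41.0
scene handle R 77 [ 0.524  -0.1703  0.1075]
scene handle L 100 [0.5224 0.002  0.1074]
side top 120 [ 0.5165 -0.0855  0.1832]
side pad mean ang 45 26.3 normal -101.3 sides 18.0 35.0
side handle R 80 [ 0.5269 -0.1733  0.1078]
side handle L 108 [0.5144 0.     0.1081]
[ 0.52727377 -0.17683505  0.07570344] [3.13745209 0.00347494 1.62032373]
```

The detent is pulling the sled in (−6 N along y). I'll ease the load, then let go.

>>> {"name": "send_rows", "arguments": {
  "targets": [
    [0.2,0.002,-0.002,-0.001,0],
    [0.2,0,0,0,0]
  ]
}}

```text
time: 15.2
tool_pos: [0.5273, -0.1781, 0.0756]
tool_rot: [3.141, 0.001, 1.62]
contact_force: [-3.7, -0.5, 9.9]
opening: 0.0399
grip_force: 60.0
```

>>> {"name": "send_rows", "arguments": {
  "targets": [
    [0.5,0,0,0,0],
    [0.7,0,0,0,0],
    [1,0,0,0,0],
    [1,0,0,0,0],
    [1,0,0,0,0]
  ]
}}

```text
time: 15.7
tool_pos: [0.5273, -0.1773, 0.0738]
tool_rot: [-3.141, -0.0, 1.62]
contact_force: [0.3, 0.9, 0.7]
opening: 0.0731
grip_force: 0.0
```

>>> {"name": "send_rows", "arguments": {
  "targets": [
    [1,0,0,0.02,0],
    [1,0,0,0.03,0],
    [1,0,0,0.04,0],
    [1,0,0,0.04,0],
    [1,0,0,0.04,0]
  ]
}}

```text
time: 16.2
tool_pos: [0.5271, -0.1771, 0.2455]
tool_rot: [-3.141, -0.0, 1.62]
contact_force: [1.0, -0.7, 0.1]
opening: 0.0915
grip_force: 0.0
```

>>> {"name": "send_rows", "arguments": {
  "targets": [
    [1,-0.04,-0.02,0,0],
    [1,-0.04,-0.02,0,0],
    [1,-0.04,-0.02,0,0],
    [1,-0.02,-0.02,0,0],
    [1,0,0,0,0]
  ]
}}

```text
time: 16.7
tool_pos: [0.3853, -0.259, 0.2442]
tool_rot: [-3.141, 0.001, 1.616]
contact_force: [0.0, 0.7, -0.0]
opening: 0.0918
grip_force: 0.0
```

```bash
python3 pad.py .5225 -.0885 final | grep -v "^side \["
```

```text
scene top 118 [ 0.5251 -0.0857  0.1821]
scene [(-25, 15, 37.9), (-15, 23, 36.4), (-5, 23, 35.1), (5, 25, 34.6), (15, 27, 35.6), (25, 42, 36.8), (35, 40, 28.8), (45, 26, 23.5), (55, 25, 22.1), (65, 25, 22.4), (75, 22, 23.5), (85, 17, 23.2), (95, 23, 24.3), (105, 18, 24.7), (115, 12, 25.2), (125, 9, 25.8), (135, 6, 26.5)]
scene pad mean ang 159 6.1 normal -177.7 sides -29.0 35.0
scene handle R 80 [ 0.5321 -0.1761  0.1074]
scene handle L 98 [ 5.222e-01 -4.000e-04  1.072e-01]
side top 122 [ 0.5169 -0.0871  0.1828]
side pad mean ang 45 23.1 normal -104.9 sides 18.0 30.0
side handle R 82 [ 0.5235 -0.1768  0.108 ]
side handle L 107 [ 0.5141 -0.0015  0.1081]
[ 0.38735399 -0.25751847  0.24409818] [3.14104360e+00 3.18231725e-05 1.61815727e+00]
```

View pics/final.png

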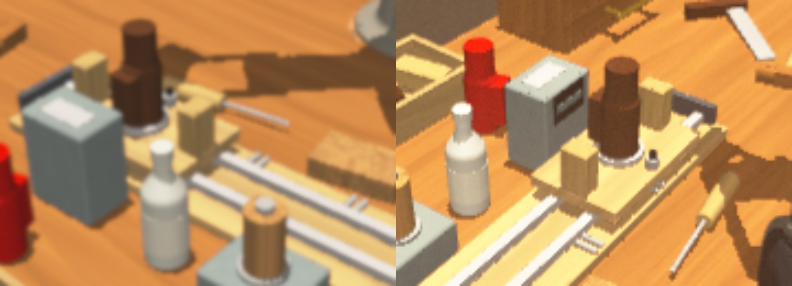

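The sled is 140 mm along and clicked in. The pad is within about 1° of the rail's normal, facing the scanner (side crop 597,110 and 570,95). The blank is upright and the bystanders are where they were.

```bash
python3 -c "
from cell import *;print(hand_in())"
```

```text
the job is handed in; nothing more can be done
None
```

I turned the blank so its pad faces the scanner to within about 1°, and slid the sled 140 mm to the right stop, where it clicked in; the blank is upright in its ring, the bystanders look undisturbed, and the job was handed in at about 17 s (the sled needed over 44 N to leave the middle stop).

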